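# Vent the vacuum desiccator and hang its lid on the lid rest

### The job

Open the desiccator: turn the vent tap on its lid fully open (counter-clockwise seen from above, about a quarter turn) to let the vacuum go, then lift the lid straight off by the black grip on its bar. Hang the lid on the lid rest: lower the bar into both slots together until both ends lie at the bottom, and only then let go. Leave the tap open and do not knock over or push away the things standing around.

Things in the scene. Friction and masses are not known exactly. Their poses are not given: they have to be found in the camera images.
- desiccator: Fixed white round pot, 164 mm over its flange, 70 mm high; origin at the centre of its underside. Its flat top flange (z = 70 mm) carries the lid.
- lid: Loose clear round lid, 160 mm across, 11 mm thick at the rim, hollow below, 23 mm high dome, 0.38 to 0.62 kg; origin at the centre of its flat underside, z up. The lift bar runs along its y, the vent tap stands at x = +62 mm (top 84 mm up), a round dial at x = -62 mm (top 43 mm up). While the tap is shut the vacuum holds the lid down rigidly; it is free once the tap has passed about 1.1 rad.
- lid_grip (a point): Centre of the black grip block on the lift bar: 16 mm wide along the lid's x (the way to grip it), 30 mm along y, 22 mm high; 52 mm above the lid's underside. Axes as the lid's.
- tap_grip (a point): On the tap's axis, at mid height of its black upright paddle: 36 mm long along this frame's x, 9 mm thick along its y (the way to grip it), 24 mm high along z, sides clear; 74 mm above the lid's underside. The frame turns with the tap; its x points away from the lid's centre at tap = 0.
- tap (a joint): Tap angle, rad: 0 shut, grows counter-clockwise seen from above to its stop at 1.45 (fully open; over 1.25 counts as open). Stays where it is left; turns with about 0.06 N m.
- bar_end_a (a point): On the axis of the round steel lift bar (10 mm diameter, 224 mm long, on two legs 30 mm either side of its middle), 96 mm from its middle to the lid's +y: the part that goes into a slot. A collar of 18 mm diameter sits on the bar 82 to 86 mm from the middle.
- bar_end_b (a point): The same end and collar to the lid's -y.
- lid_rest: Fixed aluminium stand; origin at the centre of its underside. Plate 70 x 216 x 10 mm; at y = +-96 mm two uprights 10 mm thick along y, 40 mm wide in x, each with a slot open at the top: 14 mm wide in x, floor 81 mm above the bench, straight to 101 mm, then a flared mouth to 115 mm. The bar lies along the stand's y, collars inside the uprights (5 mm play each way), either way round.
- rest_seat (a point): On the stand, the point where the middle of the bar's axis lies when both ends are at the bottom of the slots: 86 mm above the bench. Axes as the stand's. The lid then hangs 24 mm clear of the base plate.
- beaker: Bystander: empty clear beaker, 59 x 68 x 71 mm.
- tape_roll: Bystander: roll of tape lying flat, 82 mm across, 18 mm high.
- bench_timer: Bystander: small timer lying flat, 68 x 68 x 20 mm.
- flip_vial_1: Bystander: clear vial with flip lid, 90 mm high.

How it is judged:
By the outcome, as a careful person would: the job done as asked, in the order asked, and still so for the second after the job is handed in, with the robot touching nothing.
It also fails if it takes over 48 s, if anything falls off the work surface, if the arm or the gripper's body presses on something with over 40 N, if the wrist force passes 120 N, or if a joint passes its speed limit or range.

### The arm

A 7-joint arm with a two-finger parallel gripper is mounted at the origin on the work surface; the furniture and walls round the work are solid. World frame = base frame: x ahead of the robot, y to its left, z up, the work surface at z = 0. Lengths are in m, angles in degrees, forces in N, time in s.
With the tool pointing down it reaches from about 0.4 to 0.85 m from the base axis. Payload 4.4 kg.
Tool frame: the origin (TCP) lies at the centre of the arm's flange, where the gripper is bolted on; the fingertips stand 199 mm ahead of it and the grasp point (between the pads) lies 180 mm ahead of it (bot.hold_point_z is the distance from the TCP to the grasp point, in m); z points along the fingers, y is the line along which they close (so a half turn about z gives the same grasp; the last joint's range is limited). The gripper opens to 94 mm and grips with 3 to 60 N. Pads are 16 mm wide; open, the fingers measure 119 mm over their backs; the gripper's body (75 mm by 177 mm) begins 78 mm behind the grasp point.
Start: joints at [-73.384, 36.005, 2.206, 86.941, -1.547, 57.084, -1.146], TCP at [0.226, 0.609, 0.405] pointing down, gripper open.
Joint ranges: [-175.42, 175.42], [-21.48, 121.26], [-71.46, 75.88], [10.55, 141.38], [-63.04, 243.04], [13.31, 113.54], [-168.57, 168.57]. Speed limits (degrees/s): [147.25, 147.25, 180, 180, 180, 180, 180].

### API

Orientations are given as a 3x3 rotation matrix whose columns are the frame's x, y, z axes.
In Python, from plant import bot, imaging, sign_off gives the robot as it stands.
- The arm moves only by the shell command python3 -m crank 'ROWS'. ROWS is a JSON object of lists of equal length, an entry for each row: "dp": the shift along the tool's x, y, z in m, a list of three; "dr": the turn, a rotation vector about the tool's x, y, z in rad, a list of three; "jaw": the closure, from 0 (fully open) to 1 (shut). A call has 1 to 10 rows; each row shifts and turns the commanded pose from where the row before left it, along the tool's axes as they then stand; what a row does not reach is not made up. A row lasts 1/10 s, in which the tool goes at most 50 mm and 8.59 degrees, less where a joint would pass 70% of its speed; a pose out of reach is approached as far as the arm can. A call is refused whole if a number of a shift passes 0.05 or a number of a turn 0.15, either way. A call with a gripper value outside its range is refused whole. The fingers move at their own pace and stop on an object; the grip force is fixed at half the most. Time passes only in rows, so rows that do not move let the fingers close. It gives the time, the measured TCP pose, the force, the opening and the grip force at its end, in the units of the state.
- bot.sense(): the state, without advancing time (a new reading comes with each control period).
- imaging.snapshot(name): name is "scene" or "top"; returns a dict with "color" (420x560x3 uint8, blue, green, red), "fx", "fy", "cx", "cy" (pixels), "k1" (the pictures are not rectified: a ray, as slopes to the right and down, at radius r is drawn at 1 + k1 r^2 times it, then the intrinsics apply), "extrinsics" (4x4, takes a point from world to camera coordinates). Camera axes: x right, y up, looking along -z (the intrinsics and any distortion apply to the point x, -y, -z); pixel columns grow to the right and rows downward; lengths in m; the calibration is good to about 2 mm. A picture is of the moment at which its call begins. There is no depth.
- sign_off(): hands the job in; it is judged then, once.
The state is a dict: "time": time; "joint_pos": joint angles; "dq": joint speeds; "tau": joint torques, N m; "position": TCP position; "orientation": TCP orientation; "ft_force": force on the tool from outside, world axes, zero at the start; "wrist_torque": the same for the moment, N m; "width": finger opening in m; "gripper_force": force on a finger pad.
Only numpy, scipy, OpenCV 4.12 (cv2) and the standard library are available. Lean on these libraries where they do the work, as an engineer would, in place of code of your own. Each camera call takes 0.05 s, during which the arm holds its last target. There are 200 camera calls.

## Working session

There is one attempt and no reset: what is moved stays moved. The work goes in short steps, Python scripts to look and compute and a shell command to move; the robot and the scene stay as the last step left them, time stands still between calls to the robot, and variables do not carry over. Pictures are saved under pics/ and viewed, at most 10 in all, crops included, and the job is handed in when it is done.

```bash
mkdir -p pics; ls
python3 - <<'E'
from plant import bot, imaging
import cv2,json,numpy as np
for n in("scene","top"):
    s=imaging.snapshot(n); cv2.imwrite(f"pics/{n}0.png",s["color"])
    np.save(f"{n}.npy",{k:v for k,v in s.items() if k!="color"},allow_pickle=True)
    print({k:(np.round(v,4).tolist()) for k,v in s.items() if k!="color"})
print({k:np.round(v,3).tolist() for k,v in bot.sense().items()})
E
```

```text
pics
{'fx': 430.1886, 'fy': 430.1886, 'cx': 280.9397, 'cy': 212.3399, 'k1': -0.1259, 'extrinsics': [[0.6042, -0.7968, -0.0071, -0.2569], [0.5049, 0.3759, 0.7771, -0.3398], [-0.6165, -0.4731, 0.6294, -1.2755], [0.0, 0.0, 0.0, 1.0]]}
{'fx': 437.4973, 'fy': 437.4973, 'cx': 280.4627, 'cy': 209.2734, 'k1': -0.0882, 'extrinsics': [[0.0281, -0.9996, 0.0018, -0.014], [0.9781, 0.0279, 0.2065, -0.4834], [-0.2064, -0.004, 0.9785, -1.2392], [0.0, 0.0, 0.0, 1.0]]}
{'time': 0.1, 'joint_pos': [-73.384, 36.052, 2.204, 86.989, -1.547, 57.082, -1.145], 'dq': [0.038, -0.053, -0.053, -0.22, 0.065, 0.0, -0.147], 'tau': [0.002, -55.08, 1.147, -18.712, -0.052, 0.019, 0.0], 'position': [0.226, 0.609, 0.404], 'orientation': [[-0.937, 0.348, -0.001], [0.348, 0.937, -0.002], [-0.0, -0.002, -1.0]], 'ft_force': [-0.928, 0.037, -0.219], 'wrist_torque': [0.042, 0.018, 0.013], 'gripper_force': 0.0, 'width': 0.094}
```

View pics/scene0.png

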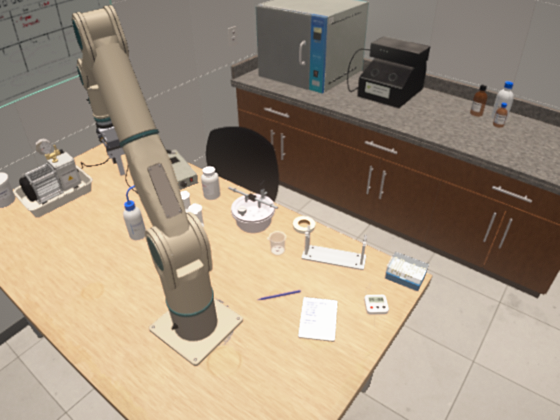

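View pics/top0.png

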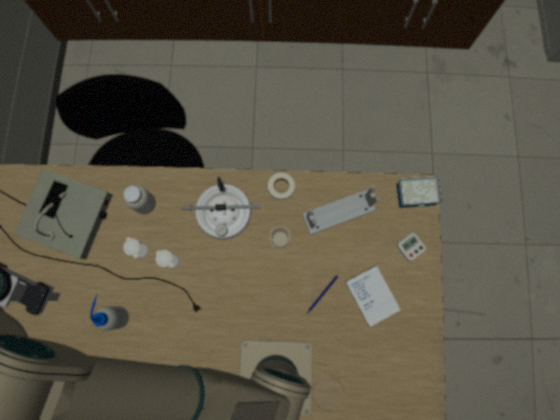

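The scene view shows the desiccator at about (253,208) and the lid rest at (335,255). In the top view the desiccator is at (222,211), with its tap at (221,184) and dial at (221,230), and the rest is at (340,211). I'll enlarge both areas to read exact pixels.

Run:
```python
import cv2
def crop(n,x,y,w,h,f,o):
    im=cv2.imread(f"pics/{n}0.png")[y:y+h,x:x+w]
    im=cv2.resize(im,None,fx=f,fy=f,interpolation=cv2.INTER_CUBIC)
    im=cv2.convertScaleAbs(im,alpha=1.3,beta=10)
    for i in range(0,w,10):
        cv2.line(im,(i*f,0),(i*f,8 if (x+i)%50 else 16),(0,255,0),1)
        if (x+i)%20==0: cv2.putText(im,str(x+i),(i*f,24),0,.4,(0,255,0),1)
    for i in range(0,h,10):
        cv2.line(im,(0,i*f),(8,i*f),(0,255,0),1)
        if (y+i)%20==0: cv2.putText(im,str(y+i),(10,i*f+4),0,.4,(0,255,0),1)
    cv2.imwrite(f"pics/{o}.png",im)
crop("top",180,170,200,100,4,"tc")
crop("scene",220,180,160,100,5,"sc")
```

```text
(no output)
```

View pics/tc.png

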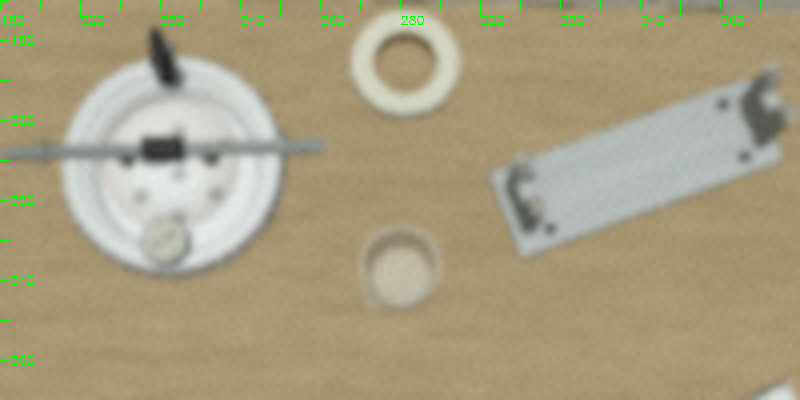

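View pics/sc.png

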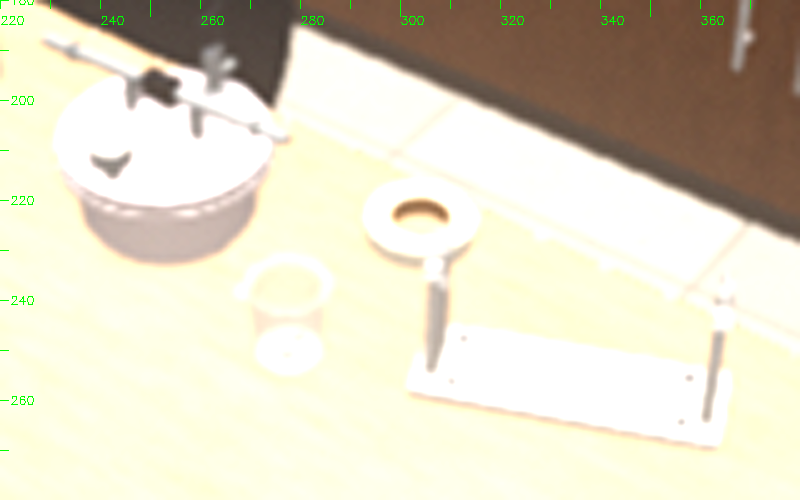

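The enlarged top crop puts the bar ends at about (183,208) and (260,206), the tap paddle from (188,178) to (223,190), and the dial at (221,230). The rest's plate corners are near (302,213), (310,234), (375,209) and (368,188). The scene crop gives matching features. I'll fit the planar poses from both views.

```bash
cat > geo.py <<'E'
import numpy as np, cv2
from scipy.optimize import least_squares
cams={n:np.load(n+".npy",allow_pickle=True).item() for n in("scene","top")}
def proj(n,P):
    c=cams[n];E=np.array(c["extrinsics"]);p=np.atleast_2d(P)@E[:3,:3].T+E[:3,3]
    s=np.c_[p[:,0],-p[:,1]]/-p[:,2:3]
    s=s*(1+c["k1"]*(s**2).sum(1,keepdims=True))
    return s*[c["fx"],c["fy"]]+[c["cx"],c["cy"]]
def pose(q,L,z0):
    x,y,a=q;c,s=np.cos(a),np.sin(a);L=np.atleast_2d(L)
    return np.c_[x+c*L[:,0]-s*L[:,1],y+s*L[:,0]+c*L[:,1],L[:,2]+z0]
def fit(obs,q0,z0=0.0):
    def r(q): return np.concatenate([(proj(n,pose(q,L,z0))-px).ravel() for n,L,px in obs])
    s=least_squares(r,q0,loss="soft_l1");return s.x,r(s.x).reshape(-1,2)
T=lambda a:(np.array(a,float)+.5)/4-.5+[180,170]
S=lambda a:(np.array(a,float)+.5)/5-.5+[220,180]
E
python3 - <<'E'
from geo import *
np.set_printoptions(precision=4,suppress=True)
lt=[("top",[[0,-.112,.052],[0,-.084,.052],[0,.084,.052],[0,0,.063],[-.062,0,.043]],T([(322,146),(282,147),(42,152),(163,148),(165,240)]))]
ls=[("scene",[[0,.112,.052],[0,-.112,.052],[0,0,.055],[-.062,0,.041]],S([(44,39),(288,136),(160,86),(111,158)]))]
rt=[("top",[[-.035,.108,.01],[.035,.108,.01],[-.035,-.108,.01],[.035,-.108,.01]],T([(522,257),(490,175),(783,157),(755,77)]))]
rs=[("scene",[[-.035,.108,.01],[.035,.108,.01],[-.035,-.108,.01],[.035,-.108,.01]],S([(408,388),(447,322),(716,443),(731,372)]))]
for nm,a,b,q0,z in(("lid",lt,ls,(.6,.15,0),.07),("rest",rt,rs,(.6,-.2,.3),0)):
    for o in(a,b,a+b):
        q,r=fit(o,q0,z);print(nm,q,np.degrees(q[2]),"res",r.round(1).tolist())
q,_=fit(lt+ls,(.6,.15,0),.07);print("tap px",proj("top",pose(q,[[.062,0,.086],[.08,0,.086],[.044,0,.086]],.07)),proj("scene",pose(q,[[.062,0,.074]],.07)),"crop tap top observed",T([(153,30),(172,82)]))
E
```

```text
lid [0.4698 0.1672 0.0534] 3.0592038960517316 res [[0.3, 0.0], [0.3, 0.0], [0.2, 0.3], [-0.6, -0.3], [-0.2, 0.0]]
lid [0.4699 0.1658 0.0684] 3.9168987163230815 res [[-0.5, 0.3], [0.3, 0.9], [0.2, -0.1], [-0.1, -2.5]]
lid [0.4699 0.1668 0.0567] 3.2488429052206396 res [[0.5, -0.1], [0.4, -0.1], [0.3, 0.3], [-0.5, -0.4], [0.0, -0.0], [-0.5, 0.0], [-0.2, 1.0], [0.0, -0.2], [-0.4, -2.7]]
rest [ 0.4916 -0.1791  0.3878] 22.220166154939754 res [[0.3, 0.3], [-0.1, -0.6], [0.7, 0.6], [-1.2, -0.2]]
rest [ 0.4932 -0.179   0.3821] 21.891407195963215 res [[0.1, -0.2], [-3.3, -0.4], [0.8, 0.2], [0.2, 0.3]]
rest [ 0.4921 -0.1791  0.3861] 22.12257952479784 res [[0.2, 0.0], [-0.1, -0.8], [0.7, 0.4], [-1.1, -0.4], [-0.1, 0.1], [-3.5, -0.2], [0.7, 0.4], [0.1, 0.4]]
tap px [[218.808  182.3878]
 [218.8223 176.0757]
 [218.7958 188.7421]] [[261.4316 184.1262]] crop tap top observed [[217.875 177.125]
 [222.625 190.125]]
```

The fits agree to about 1 mm. The lid is at (0.470, 0.167) with yaw 3.2°, and the rest is at (0.492, -0.179) with yaw 22.1°. Now I'll move over the tap, turned so the later yaws stay in joint 7's range.

```bash
python3 -m crank '{"dp":[[-0.0314,-0.0218,0],[-0.0314,-0.0218,0],[-0.0314,-0.0218,0],[-0.0314,-0.0218,0],[-0.0314,-0.0218,0],[-0.0314,-0.0218,0],[-0.0314,-0.0218,0],[-0.0314,-0.0218,0],[-0.0314,-0.0218,0],[-0.0314,-0.0218,0]],"dr":[[0,0,0],[0,0,0],[0,0,0],[0,0,0],[0,0,0],[0,0,0],[0,0,0],[0,0,0],[0,0,0],[0,0,0]],"jaw":[0,0,0,0,0,0,0,0,0,0]}'
python3 -m crank '{"dp":[[-0.0314,-0.0218,0],[-0.0314,-0.0218,0],[-0.0314,-0.0218,0],[-0.0314,-0.0218,0],[0,0,0],[0,0,0],[0,0,0],[0,0,0],[0,0,0],[0,0,0]],"dr":[[0,0,0],[0,0,0],[0,0,0],[0,0,0],[0,0,0.15],[0,0,0.15],[0,0,0.15],[0,0,0.15],[0,0,0.15],[0,0,0.15]],"jaw":[0,0,0,0,0,0,0,0,0,0]}'
python3 -m crank '{"dp":[[0,0,0],[0,0,0],[0,0,0],[0,0,0],[0,0,0],[0,0,0],[0,0,0],[0,0,0],[0,0,0],[0,0,0]],"dr":[[0,0,0.15],[0,0,0.15],[0,0,0.15],[0,0,0.15],[0,0,0.15],[0,0,0.15],[0,0,0.15],[0,0,0.15],[0,0,0.15],[0,0,0.15]],"jaw":[0,0,0,0,0,0,0,0,0,0]}'
cat > go.py <<'E'
# usage: go.py x y z yawdeg(of tool y): remaining move in tool axes, from measured pose; keeps tool vertical
import sys
from geo import *
from plant import bot
from scipy.spatial.transform import Rotation as Ro
s=bot.sense();R=np.array(s["orientation"]);p=np.array(s["position"])
x,y,z,a=map(float,sys.argv[1:5]);a=np.radians(a)
Y=np.array([np.cos(a),np.sin(a),0]);Z=np.array([0,0,-1.]);G=np.c_[np.cross(Y,Z),Y,Z]
print("t",s["time"],"pos",p.round(4),"yaw",np.degrees(np.arctan2(R[1,1],R[0,1])).round(2),"dp",(R.T@([x,y,z]-p)).round(4),"dr",Ro.from_matrix(R.T@G).as_rotvec().round(4),"F",np.round(s["ft_force"],1),"j",np.round(s["joint_pos"],0),"w",s["width"])
E
python3 go.py .532 .170 .326 -86.8
```

```text
time: 1.1
position: [0.4454, 0.2941, 0.4044]
orientation: [[-0.937, 0.348, -0.001], [0.348, 0.937, -0.0], [0.0, -0.001, -1.0]]
ft_force: [0.5, 1.4, -0.3]
width: 0.094
gripper_force: 0.0
time: 2.1
position: [0.532, 0.1701, 0.4043]
orientation: [[-0.304, 0.953, -0.001], [0.953, 0.304, -0.0], [0.0, -0.001, -1.0]]
ft_force: [-0.2, -0.6, -0.9]
width: 0.0943
gripper_force: 0.0
time: 3.1
position: [0.5319, 0.1702, 0.4044]
orientation: [[0.929, 0.371, -0.001], [0.371, -0.929, -0.0], [-0.001, -0.0, -1.0]]
ft_force: [-0.7, -0.0, -0.2]
width: 0.094
gripper_force: 0.0
t 3.1 pos [0.5319 0.1702 0.4044] yaw -68.24 dp [0.     0.0002 0.0784] dr [-1.00e-04  7.00e-04  3.24e-01] F [-0.7 -0.  -0.2] j [-47.  34.  42. 103. -28.  54. -61.] w 0.0940209948495378
```

```bash
python3 -m crank '{"dp":[[0,0,0],[0,0,0],[0,0,0.02],[0,0,0.02],[0,0,0.02],[0,0,0.018],[0,0,0],[0,0,0],[0,0,0],[0,0,0]],"dr":[[0,0,0.15],[0,0,0.15],[0,0,0.024],[0,0,0],[0,0,0],[0,0,0],[0,0,0],[0,0,0],[0,0,0],[0,0,0]],"jaw":[0,0,0,0,0,0,0,0.6,0.8,0.8]}'
python3 go.py .532 .170 .326 -86.8
python3 - <<'E'
from plant import imaging
import cv2
a=imaging.snapshot("top")["color"][150:270,150:300];b=imaging.snapshot("scene")["color"][150:270,180:330]
cv2.imwrite("pics/tapgrip.png",cv2.resize(cv2.hconcat([a,b]),None,fx=2.6,fy=2.6,interpolation=2))
E
```

```text
time: 4.1
position: [0.5325, 0.1701, 0.3276]
orientation: [[0.998, 0.062, 0.002], [0.062, -0.998, 0.001], [0.002, -0.001, -1.0]]
ft_force: [-0.0, 0.0, -0.7]
width: 0.0734
gripper_force: 0.0
t 4.1 pos [0.5325 0.1701 0.3276] yaw -86.46 dp [-0.0005  0.0001  0.0016] dr [-0.0006 -0.0016  0.006 ] F [-0.   0.  -0.7] j [-47.  41.  42. 107. -37.  47. -71.] w 0.07336163558510705
```

View pics/tapgrip.png

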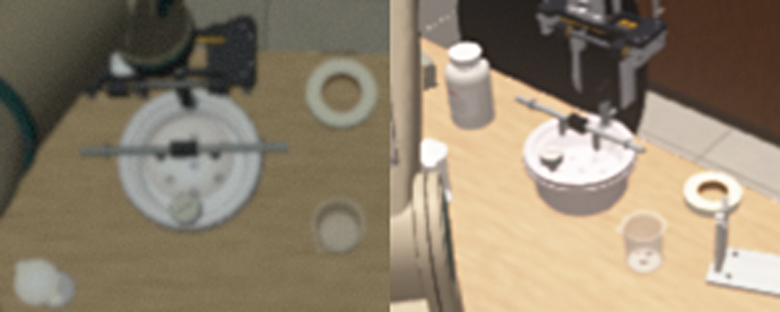

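The fingers stand either side of the paddle and line up with it. In the top half of the picture the paddle is at about (187,97), between the fingers. Closing.

```bash
python3 -m crank '{"dp":[[0,0,0],[0,0,0],[0,0,0],[0,0,0],[0,0,0],[0,0,0],[0,0,0],[0,0,0]],"dr":[[0,0,0],[0,0,0],[0,0,0],[0,0,0],[0,0,0],[0,0,0],[0,0,0],[0,0,0]],"jaw":[1,1,1,1,1,1,1,1]}'
```

```text
time: 5.0
position: [0.5322, 0.17, 0.3266]
orientation: [[0.998, 0.062, 0.0], [0.062, -0.998, -0.0], [0.0, 0.0, -1.0]]
ft_force: [-0.2, -0.1, -1.0]
width: 0.0171
gripper_force: 30.0
```

```bash
python3 -m crank '{"dp":[[0,0,0],[0,0,0]],"dr":[[0,0,0],[0,0,0]],"jaw":[1,1]}'
python3 - <<'E'
from plant import imaging
import cv2
a=imaging.snapshot("top")["color"][165:225,190:250];b=imaging.snapshot("scene")["color"][160:220,225:285]
c=cv2.imread("pics/top0.png")[165:225,190:250]
cv2.imwrite("pics/tapgrip2.png",cv2.resize(cv2.convertScaleAbs(cv2.hconcat([c,a,b]),alpha=1.3),None,fx=4.4,fy=4.4,interpolation=2))
E
```

```text
time: 5.2
position: [0.5322, 0.17, 0.3267]
orientation: [[0.998, 0.062, 0.0], [0.062, -0.998, -0.0], [0.0, 0.0, -1.0]]
ft_force: [0.9, -0.2, -0.8]
width: 0.0166
gripper_force: 30.0
```

View pics/tapgrip2.png

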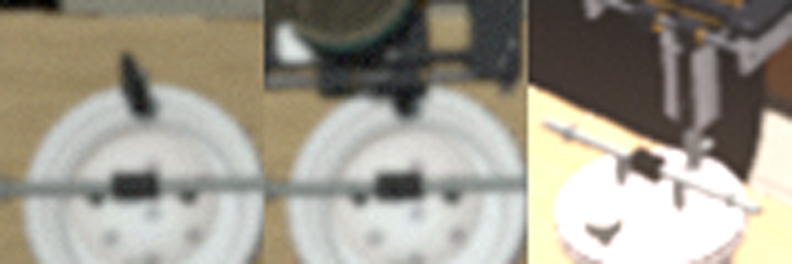

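The opening of 17 mm doesn't match the paddle's 9 mm. I may have caught the tap's base or gripped at an angle. I'll open, raise 8 mm and close again.

```bash
python3 -m crank '{"dp":[[0,0,0],[0,0,0],[0,0,0],[0,0,-0.004],[0,0,-0.004],[0,0,0],[0,0,0],[0,0,0],[0,0,0],[0,0,0]],"dr":[[0,0,0],[0,0,0],[0,0,0],[0,0,0],[0,0,0],[0,0,0],[0,0,0],[0,0,0],[0,0,0],[0,0,0]],"jaw":[0.6,0.6,0.6,0.6,0.6,1,1,1,1,1]}'
python3 -c "
from plant import bot;s=bot.sense();print(s['width'],s['wrist_torque'],s['ft_force'])"
```

```text
time: 6.3
position: [0.5324, 0.1699, 0.3354]
orientation: [[0.998, 0.062, 0.001], [0.062, -0.998, 0.0], [0.001, -0.0, -1.0]]
ft_force: [-1.2, -0.2, 6.1]
width: 0.009
gripper_force: 39.5
0.009002088358011433 [-0.0716962   0.37458973  0.00934587] [-1.17139919 -0.18174767  6.07228088]
```

The opening is now 9.0 mm, which is the paddle held squarely. Turning counter-clockwise.

```bash
python3 -m crank '{"dp":[[0,0,0],[0,0,0],[0,0,0],[0,0,0],[0,0,0],[0,0,0],[0,0,0],[0,0,0],[0,0,0],[0,0,0]],"dr":[[0,0,-0.12],[0,0,-0.12],[0,0,-0.12],[0,0,-0.12],[0,0,-0.12],[0,0,-0.12],[0,0,-0.12],[0,0,-0.12],[0,0,-0.12],[0,0,-0.12]],"jaw":[1,1,1,1,1,1,1,1,1,1]}'
python3 -c "
from plant import bot;s=bot.sense();print(s['width'],s['wrist_torque'],s['ft_force'])"
python3 -m crank '{"dp":[[0,0,0],[0,0,0],[0,0,0],[0,0,0]],"dr":[[0,0,-0.1],[0,0,-0.1],[0,0,-0.03],[0,0,0]],"jaw":[1,1,1,1]}'
python3 -c "
from plant import bot;s=bot.sense();print(s['width'],s['wrist_torque'],s['ft_force'])"
python3 go.py .532 .170 .326 -4
```

```text
time: 7.3
position: [0.5318, 0.1708, 0.3353]
orientation: [[0.299, 0.954, -0.001], [0.954, -0.299, 0.002], [0.002, -0.001, -1.0]]
ft_force: [-2.8, 1.7, 6.4]
width: 0.009
gripper_force: 39.5
0.009020816352483535 [ 0.34307347  0.72350661 -0.06411019] [-2.78728804  1.71159962  6.38700196]
time: 7.7
position: [0.5316, 0.1708, 0.3354]
orientation: [[0.078, 0.997, -0.001], [0.997, -0.078, 0.002], [0.002, -0.002, -1.0]]
ft_force: [-4.0, 2.0, 6.9]
width: 0.0086
gripper_force: 39.6
0.008642549481408121 [0.34201102 0.77501471 0.02614501] [-3.99301413  2.04265653  6.89024793]
t 7.7 pos [0.5316 0.1708 0.3354] yaw -4.47 dp [-0.0008  0.0005  0.0094] dr [-0.0015 -0.002  -0.0082] F [-4.   2.   6.9] j [-33.  35.  20. 106. -17.  42.  -9.] w 0.008642549481408121
```

```bash
python3 -m crank '{"dp":[[0,0,0],[0,0,0],[0,0,0],[0,0,0],[0,0,0],[0,0,-0.02],[0,0,-0.02],[0,0,-0.02],[0,0,0]],"dr":[[0,0,-0.03],[0,0,0],[0,0,0],[0,0,0],[0,0,0],[0,0,0],[0,0,0],[0,0,0],[0,0,0]],"jaw":[1,1,0.6,0.6,0.6,0.6,0.6,0.6,0.6]}'
python3 go.py .470 .167 .304 3.2
python3 - <<'E'
from plant import imaging
import cv2
a=imaging.snapshot("top")["color"][165:225,190:250];b=imaging.snapshot("scene")["color"][160:220,225:285]
cv2.imwrite("pics/tapopen.png",cv2.resize(cv2.convertScaleAbs(cv2.hconcat([a,b]),alpha=1.2),None,fx=6.5,fy=6.5,interpolation=2))
E
```

```text
time: 8.6
position: [0.5327, 0.17, 0.3964]
orientation: [[0.049, 0.999, 0.003], [0.999, -0.049, 0.001], [0.001, 0.003, -1.0]]
ft_force: [-0.0, -0.3, 0.3]
width: 0.0375
gripper_force: 0.0
t 8.6 pos [0.5327 0.17   0.3964] yaw -2.82 dp [-0.0062 -0.0627  0.0922] dr [ 0.003  -0.0011 -0.105 ] F [-0.  -0.3  0.3] j [-35.  30.  21. 103. -14.  49. -10.] w 0.0374893852199994
```

View pics/tapopen.png

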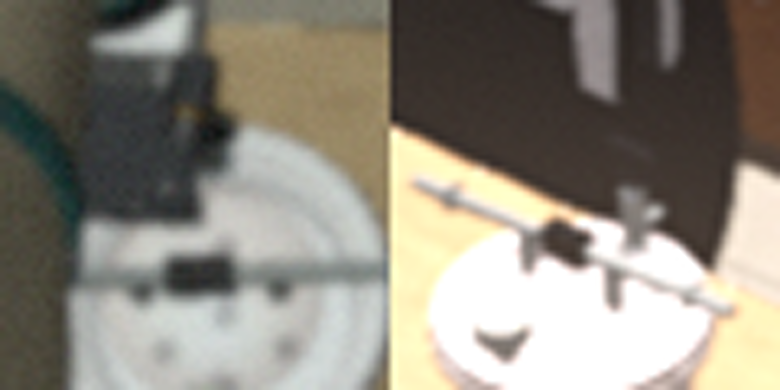

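The tap is partly hidden by the gripper, but the steady 9 mm hold and the 0.06 N m drag show the paddle turned with the tool. Lifting will confirm it. Next I'll go to the lid grip with the jaws part open, so they clear the tap.

```bash
python3 -m crank '{"dp":[[-0.0031,-0.0314,0],[-0.0031,-0.0313,0],[0,0,0.02],[0,0,0.02],[0,0,0.02],[0,0,0.02],[0,0,0.012],[0,0,0],[0,0,0]],"dr":[[0,0,0],[0,0,0],[0,0,-0.105],[0,0,0],[0,0,0],[0,0,0],[0,0,0],[0,0,0],[0,0,0]],"jaw":[0.6,0.6,0.6,0.6,0.6,0.6,0.6,0.6,0.6]}'
python3 go.py .470 .167 .304 3.2
python3 -m crank '{"dp":[[0,0,0],[0,0,0],[0,0,0],[0,0,0],[0,0,0],[0,0,0]],"dr":[[0,0,0],[0,0,0],[0,0,0],[0,0,0],[0,0,0],[0,0,0]],"jaw":[1,1,1,1,1,1]}'
python3 go.py .470 .167 .304 3.2
```

```text
time: 9.6
position: [0.4692, 0.1668, 0.3025]
orientation: [[-0.056, 0.998, -0.001], [0.998, 0.056, -0.0], [-0.0, -0.001, -1.0]]
ft_force: [0.0, -0.1, -0.1]
width: 0.0379
gripper_force: 0.0
t 9.6 pos [0.4692 0.1668 0.3025] yaw 3.19 dp [ 0.0001  0.0008 -0.0015] dr [-0.0008  0.0004 -0.0001] F [ 0.  -0.1 -0.1] j [-34.  34.  16. 117. -17.  32.  -3.] w 0.03789061210403359
time: 10.2
position: [0.4693, 0.167, 0.3032]
orientation: [[-0.056, 0.998, 0.001], [0.998, 0.056, 0.001], [0.001, 0.001, -1.0]]
ft_force: [-1.1, 0.4, 4.9]
width: 0.0162
gripper_force: 30.0
t 10.2 pos [0.4693 0.167  0.3032] yaw 3.21 dp [-0.0001  0.0007 -0.0008] dr [ 0.0007 -0.0005  0.0002] F [-1.1  0.4  4.9] j [-34.  34.  16. 117. -17.  32.  -3.] w 0.01622326868604329
```

Held at 16.2 mm, as the 16 mm grip should give. Now a gentle lift, checking the force.

```bash
python3 -m crank '{"dp":[[0,0,-0.001],[0,0,-0.002],[0,0,-0.003],[0,0,0],[0,0,0]],"dr":[[0,0,0],[0,0,0],[0,0,0],[0,0,0],[0,0,0]],"jaw":[1,1,1,1,1]}'
python3 go.py .470 .167 .304 3.2
```

```text
time: 10.7
position: [0.4691, 0.167, 0.3085]
orientation: [[-0.056, 0.998, -0.0], [0.998, 0.056, -0.0], [-0.0, -0.0, -1.0]]
ft_force: [0.7, 0.1, -6.0]
width: 0.0159
gripper_force: 30.0
t 10.7 pos [0.4691 0.167  0.3085] yaw 3.21 dp [-0.      0.0009  0.0045] dr [-0.0004  0.0001  0.0002] F [ 0.7  0.1 -6. ] j [-34.  33.  16. 117. -16.  33.  -3.] w 0.015947077135245267
```

The lid is free: 6 N is its weight. Raising it 90 mm and carrying it over the rest.

```bash
python3 -m crank '{"dp":[[0,0,-0.01],[0,0,-0.02],[0,0,-0.02],[0,0,-0.02],[0,0,-0.015],[0,0,-0.005],[-0.01,0,0],[-0.02,0,0],[-0.025,0,0],[-0.025,0,0]],"dr":[[0,0,0],[0,0,0],[0,0,0],[0,0,0],[0,0,0],[0,0,0],[0,0,0],[0,0,0],[0,0,0],[0,0,0]],"jaw":[1,1,1,1,1,1,1,1,1,1]}'
python3 -m crank '{"dp":[[-0.025,0,0],[-0.025,0,0],[-0.025,0,0],[-0.025,0,0],[-0.025,0,0],[-0.025,0,0],[-0.025,0,0],[-0.025,0,0],[-0.025,0,0],[-0.02,0,0]],"dr":[[0,0,0],[0,0,0],[0,0,0],[0,0,0],[0,0,0],[0,0,0],[0,0,0],[0,0,0],[0,0,0],[0,0,0]],"jaw":[1,1,1,1,1,1,1,1,1,1]}'
python3 -m crank '{"dp":[[-0.015,0.002,0],[-0.006,0.001,0],[0,0,0],[0,0,0],[0,0,0],[0,0,0],[0,0,0],[0,0,0]],"dr":[[0,0,0],[0,0,0],[0,0,-0.06],[0,0,-0.08],[0,0,-0.08],[0,0,-0.08],[0,0,-0.03],[0,0,0]],"jaw":[1,1,1,1,1,1,1,1]}'
python3 go.py .4921 -.1791 .3985 22.1
python3 - <<'E'
from plant import imaging
import cv2
a=imaging.snapshot("top")["color"];b=imaging.snapshot("scene")["color"]
cv2.imwrite("pics/t2.png",a);cv2.imwrite("pics/s2.png",b)
cv2.imwrite("pics/over.png",cv2.resize(cv2.convertScaleAbs(cv2.hconcat([a[150:250,290:390],b[190:290,280:380]]),alpha=1.1),None,fx=4,fy=4,interpolation=2))
E
```

```text
time: 11.7
position: [0.4731, 0.0856, 0.3977]
orientation: [[-0.056, 0.998, -0.002], [0.998, 0.056, -0.001], [-0.001, -0.002, -1.0]]
ft_force: [0.2, 0.1, -6.1]
width: 0.0155
gripper_force: 30.0
time: 12.7
position: [0.4864, -0.1598, 0.3977]
orientation: [[-0.054, 0.999, -0.002], [0.999, 0.054, -0.001], [-0.0, -0.002, -1.0]]
ft_force: [0.5, 1.1, -5.5]
width: 0.0158
gripper_force: 30.0
time: 13.5
position: [0.4915, -0.1779, 0.3984]
orientation: [[-0.376, 0.926, -0.001], [0.926, 0.376, 0.001], [0.001, -0.0, -1.0]]
ft_force: [-0.8, 0.1, -6.5]
width: 0.0155
gripper_force: 30.0
t 13.5 pos [ 0.4915 -0.1779  0.3984] yaw 22.11 dp [-0.0014  0.0001 -0.0001] dr [-0.0003 -0.0009  0.0002] F [-0.8  0.1 -6.5] j [  6.  27.  16. 108. -10.  47.  49.] w 0.015515517587237924
```

View pics/over.png

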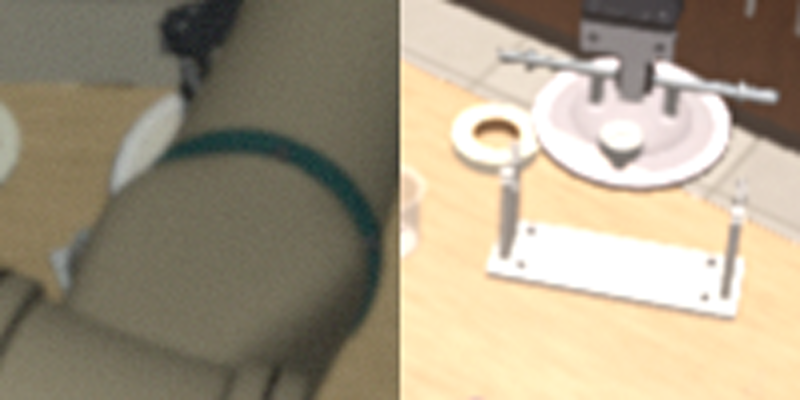

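The top view is blocked by the arm. The scene half shows the lid level over the rest, with bar ends at scene pixels (305,204) and (374,214). I'll check those against prediction and overlay the rest model on the first pictures to verify its pose.

Run:
```python
from geo import *
np.set_printoptions(precision=4,suppress=True)
q=(.4915,-.1779,np.radians(22.11))
print("bar ends pred",proj("scene",pose(q,[[0,.112,.2172],[0,-.112,.2172]],0)),"seen",(305,203.75),(374.2,214.2))
rt=("top",[[-.035,.108,.01],[.035,.108,.01],[-.035,-.108,.01],[.035,-.108,.01]],T([(522,257),(490,175),(783,157),(755,77)]))
rs=("scene",[[-.035,.108,.01],[-.035,-.108,.01],[.035,-.108,.01]],S([(408,388),(716,443),(731,372)]))
q,_=fit([rt,rs],(.49,-.18,.38));print(q,np.degrees(q[2]))
ims=[]
for n,(x,y,w,h,f) in(("top",(295,175,90,65,8)),("scene",(295,225,80,50,8))):
    im=cv2.imread(f"pics/{n}0.png")[y:y+h,x:x+w];im=cv2.resize(im,None,fx=f,fy=f,interpolation=2)
    def poly(L,col):
        p=(proj(n,pose(q,L,0))-[x,y]+.5)*f-.5
        cv2.polylines(im,[np.round(p*8).astype(int)],True,col,1,cv2.LINE_AA,3)
    poly([[-.035,.108,.01],[.035,.108,.01],[.035,-.108,.01],[-.035,-.108,.01]],(0,0,255))
    for s in(-1,1):
        for yy in(.091,.101):
            poly([[-.02,s*yy,.01],[-.02,s*yy,.115],[-.007,s*yy,.101],[-.007,s*yy,.081],[.007,s*yy,.081],[.007,s*yy,.101],[.02,s*yy,.115],[.02,s*yy,.01]],(255,0,0) if yy<.1 else (0,160,0))
    ims.append(im)
m=max(i.shape[0] for i in ims)
im=np.vstack([cv2.copyMakeBorder(i,0,0,0,720-i.shape[1],0) for i in ims]);im=cv2.resize(im,None,fx=.65,fy=.65,interpolation=3)
print(im.shape);cv2.imwrite("pics/ov.png",im)
```

```text
bar ends pred [[303.3972 203.6447]
 [373.3627 214.7509]] seen (305, 203.75) (374.2, 214.2)
[ 0.4918 -0.1786  0.3891] 22.292357763420373
(598, 468, 3)
```

View pics/ov.png

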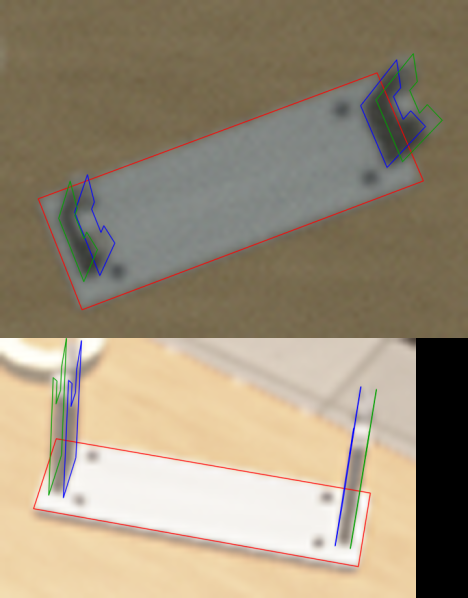

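The model lines up with the rest's plate and uprights to within about a pixel, and the bar ends are within about 1.5 px of prediction. Lowering into the slots in stages.

```bash
python3 -m crank '{"dp":[[0,0,0.015],[0,0,0.02],[0,0,0.02],[0,0,0.02],[0,0,0.015],[0,0,0.005],[0,0,0.005],[0,0,0]],"dr":[[0,0,0],[0,0,0],[0,0,0],[0,0,0],[0,0,0],[0,0,0],[0,0,0],[0,0,0]],"jaw":[1,1,1,1,1,1,1,1]}'
python3 -m crank '{"dp":[[0,0,0.004],[0,0,0.004],[0,0,0.004],[0,0,0.004],[0,0,0]],"dr":[[0,0,0],[0,0,0],[0,0,0],[0,0,0],[0,0,0]],"jaw":[1,1,1,1,1]}'
python3 go.py .4919 -.1788 .2672 22.2; python3 -c "
from plant import bot;s=bot.sense();print(s['wrist_torque'])"
```

```text
time: 14.4
position: [0.4917, -0.1783, 0.2986]
orientation: [[-0.376, 0.927, -0.0], [0.927, 0.376, -0.0], [-0.0, -0.0, -1.0]]
ft_force: [-0.1, 0.4, -5.0]
width: 0.0158
gripper_force: 30.0
time: 14.9
position: [0.4914, -0.1782, 0.2821]
orientation: [[-0.376, 0.926, -0.001], [0.926, 0.376, 0.0], [0.001, -0.001, -1.0]]
ft_force: [-0.4, -0.3, -5.9]
width: 0.0155
gripper_force: 30.0
t 14.9 pos [ 0.4914 -0.1782  0.2821] yaw 22.11 dp [-0.0008  0.0003  0.0149] dr [-0.0008 -0.0008 -0.0015] F [-0.4 -0.3 -5.9] j [  9.  37.  12. 114. -14.  31.  52.] w 0.01552548928187302
[-0.04119537  0.03952589  0.02411013]
```

Already in the straight part without any contact. Going on to the bottom.

```bash
python3 -m crank '{"dp":[[0,0,0.004],[0,0,0.004],[0,0,0.003],[0,0,0.002],[0,0,0]],"dr":[[0,0,0],[0,0,0],[0,0,0],[0,0,0],[0,0,0]],"jaw":[1,1,1,1,1]}'
python3 -m crank '{"dp":[[0,0,0.001],[0,0,0.001],[0,0,0.001],[0,0,0]],"dr":[[0,0,0],[0,0,0],[0,0,0],[0,0,0]],"jaw":[1,1,1,1]}'
python3 go.py .4919 -.1788 .2672 22.2; python3 -c "
from plant import bot;s=bot.sense();print(s['wrist_torque'])"
```

```text
time: 15.4
position: [0.4914, -0.1783, 0.2693]
orientation: [[-0.376, 0.926, -0.001], [0.926, 0.376, 0.0], [0.0, -0.001, -1.0]]
ft_force: [-0.5, -0.1, -5.2]
width: 0.0157
gripper_force: 30.0
time: 15.8
position: [0.4916, -0.1784, 0.2671]
orientation: [[-0.376, 0.926, 0.0], [0.926, 0.376, 0.0], [-0.0, 0.0, -1.0]]
ft_force: [-1.4, 0.2, -0.5]
width: 0.0158
gripper_force: 30.0
t 15.8 pos [ 0.4916 -0.1784  0.2671] yaw 22.11 dp [-0.0005  0.0001 -0.0001] dr [ 0.0004  0.0001 -0.0016] F [-1.4  0.2 -0.5] j [ 10.  38.  11. 114. -14.  29.  53.] w 0.015781902185943646
[ 0.04173932  0.27736705 -0.06134339]
```

The weight has come off at the expected height. I'll press 1 mm more so both ends seat, open partway and withdraw upward.

```bash
python3 -m crank '{"dp":[[0,0,0.0005],[0,0,0.0005],[0,0,0]],"dr":[[0,0,0],[0,0,0],[0,0,0]],"jaw":[1,1,1]}'
python3 -m crank '{"dp":[[0,0,0],[0,0,0],[0,0,0],[0,0,0],[0,0,-0.005],[0,0,-0.015],[0,0,-0.02],[0,0,-0.03],[0,0,-0.04],[0,0,-0.04]],"dr":[[0,0,0],[0,0,0],[0,0,0],[0,0,0],[0,0,0],[0,0,0],[0,0,0],[0,0,0],[0,0,0],[0,0,0]],"jaw":[0.6,0.6,0.6,0.6,0.6,0.6,0.6,0.6,0.6,0.6]}'
python3 -m crank '{"dp":[[0.04,0,0],[0.04,0,0],[0.04,0,0],[0.04,0,0],[0.04,0,0],[0.04,0,0],[0.04,0,0],[0.02,0,0],[0,0,0]],"dr":[[0,0,0],[0,0,0],[0,0,0],[0,0,0],[0,0,0],[0,0,0],[0,0,0],[0,0,0],[0,0,0]],"jaw":[0.6,0.6,0.6,0.6,0.6,0.6,0.6,0.6,0.6]}'
python3 - <<'E'
from plant import imaging
import cv2
a=imaging.snapshot("top")["color"];b=imaging.snapshot("scene")["color"]
cv2.imwrite("pics/fin.png",cv2.resize(cv2.convertScaleAbs(cv2.hconcat([a[150:250,290:390],b[190:290,280:380]]),alpha=1.1),None,fx=4,fy=4,interpolation=2))
E
```

```text
time: 16.1
position: [0.4916, -0.1784, 0.267]
orientation: [[-0.376, 0.926, 0.001], [0.926, 0.376, 0.0], [-0.0, 0.001, -1.0]]
ft_force: [-3.6, 1.0, 10.0]
width: 0.0155
gripper_force: 30.0
time: 17.1
position: [0.4912, -0.1783, 0.4171]
orientation: [[-0.376, 0.927, -0.001], [0.927, 0.376, 0.0], [0.0, -0.001, -1.0]]
ft_force: [1.1, -0.6, 0.1]
width: 0.0375
gripper_force: 0.0
time: 18.0
position: [0.3776, 0.1019, 0.4159]
orientation: [[-0.382, 0.924, -0.0], [0.924, 0.382, 0.001], [0.001, 0.0, -1.0]]
ft_force: [0.6, -0.7, 0.9]
width: 0.0381
gripper_force: 0.0
```

View pics/fin.png

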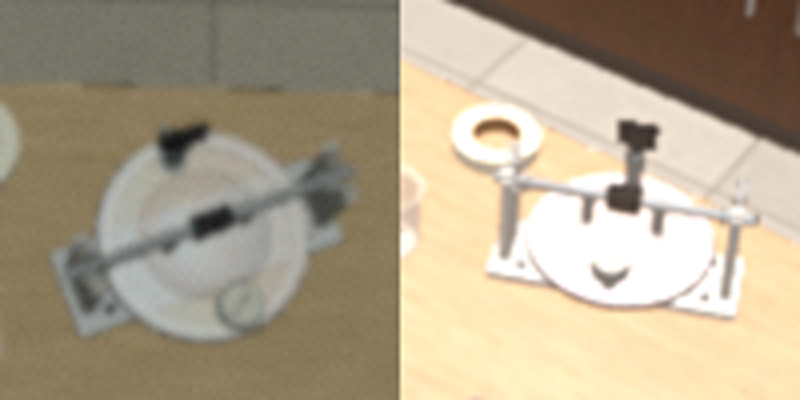

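The bar lies in both slots, with its ends near (90,262) and (335,180) in the top half. The lid is level, and the paddle at (185,137) is turned nearly parallel to the bar, so the tap is open. The bystanders in view are where they were.

```bash
python3 -c "
from plant import sign_off;print(sign_off())"
```

```text
the job is handed in; nothing more can be done
None
```

I opened the tap to about 83–84° by the tool's turn, lifted the lid off, hung it with both bar ends in the lid rest's slots, and handed the job in at about 18 s of the 48 s allowed; no verdict came back.

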